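# Function test of a curved contact bar on a microscope base

### The arm

A 7-joint arm with a two-finger parallel gripper is mounted at the origin on the work surface. World frame = base frame: x ahead of the robot, y to its left, z up, the work surface at z = 0. Lengths are in m, angles in degrees, forces in N, time in s.
With the tool pointing down it reaches from about 0.425 to 0.875 m from the base axis. Payload 4.7 kg.
Tool frame: the origin (TCP) lies between the finger pads; the fingertips stand 8 mm ahead of it and the grasp point (between the pads) lies 11 mm behind it; z points along the fingers, y is the line along which they close (so a half turn about z gives the same grasp; the last joint's range is limited). The gripper opens to 87 mm and grips with 3 to 60 N. Pads are 19 mm wide; open, the fingers measure 117 mm over their backs; the gripper's body (75 mm by 190 mm) begins 51 mm behind the grasp point.
Start: joints at [-71.442, 18.392, -4.016, 83.108, 1.295, 78.541, -3.26], TCP at [0.198, 0.619, 0.231] pointing down, gripper open.
Joint ranges: [-163.93, 163.93], [-17.29, 119.83], [-79.2, 71.16], [3.27, 140.29], [-89.18, 269.18], [5.43, 117.66], [-154.24, 154.24]. Speed limits (degrees/s): [147.25, 147.25, 180, 180, 180, 180, 180].

### API

Orientations are given as [roll, pitch, yaw] about the fixed x, y, z axes, in that order (R = Rz(yaw) Ry(pitch) Rx(roll)).
In Python, from cell import env, viewer gives the robot as it stands. The module is installed in compiled form; this text tells all that it offers.
- The arm moves only by the tool arm_command, never from a script. Its argument "series" is a list of rows, each a list of 2 entries, a list of its own where there are three numbers: the shift along the tool's x, y, z in mm, then the turn about the tool's z in rad. A call has exactly 5 rows; each row is the pose to reach, as a shift and turn from the pose commanded when the call began, along the tool's axes at that moment; what a row does not reach only later rows make up. A row lasts 1/10 s, in which the tool goes at most 50 mm and 8.59 degrees, less where a joint would pass 70% of its speed; a pose out of reach is approached as far as the arm can. A call with a gripper value outside its range is refused whole. "grip" is the gripper command: -1 is fully open, 1 is shut, values between are in proportion, set as the call begins (left out, the last holds). The fingers move at their own pace and stop on an object; "grip_force" is the grip in N (left out, the last holds). Time passes only in rows, so rows that repeat a pose let the fingers close, or fill a call up. It gives the time, the measured TCP pose, the force, the opening and the grip force at its end, in the units of the state.
- env.get_obs(): the state, without advancing time (a new reading comes with each control period).
- viewer.read_camera(name): name is "side" or "top" or "wrist"; returns (picture, depth): 420x560x3 uint8, blue, green, red; 420x560 float32, m along the optical axis (not along the pixel's ray), 0 where there is no reading.
- viewer.calibration(name): a dict with "K" (3x3 intrinsics, pixels), "T" (4x4, takes a point from camera to world coordinates); the wrist camera has in their place "hand_eye" (4x4, takes a point from camera to tool coordinates, whose origin is the TCP and whose axes are the flange's). Camera axes: x right, y up, looking along -z (the intrinsics and any distortion apply to the point x, -y, -z); pixel columns grow to the right and rows downward; lengths in m; the calibration is good to about 2 mm. A picture is of the moment at which its call begins: read the wrist's pose just before it. calibration takes no time and is no camera call.
- env.sign_off(): hands the job in; it is judged then, once.
The state is a dict: "time_s": time; "qpos": joint angles; "joint_velocities": joint speeds; "effort": joint torques, N m; "tool_pos": TCP position; "tool_rot": TCP orientation; "force": force on the tool from outside, world axes, zero at the start; "wrist_torque": the same for the moment, N m; "grip_width": finger opening in m; "grasp_force": force on a finger pad.
Only numpy, scipy, OpenCV 4.12 (cv2) and the standard library are available. Lean on these libraries where they do the work, as an engineer would, in place of code of your own. Each camera call takes 0.05 s, during which the arm holds its last target. There are 200 camera calls.

### The job

Test the yellow curved contact bar along its whole length: touch it with your closed fingertips on the black band at the green magnet's end, run the fingertips along the bar over every black band to the one at the red magnet's end, and then lift straight off. Keep the bar lightly pressed down all the way without losing touch and without pushing it to its stop. Leave the magnets, the sample puck and everything else on the bench alone.

Things in the scene. Friction and masses are not known exactly. Their poses are not given: they have to be found in the camera images.
- console: Round grey instrument base, fixed to the bench: 400 mm diameter, its flat top 45 mm above the bench. Origin at the centre of its underside, z up; its -x side is the front and carries the yellow contact bar. A steel sample stage (110 mm diameter, up to 87 mm above the bench) stands at its centre and a black box (50 x 90 mm, up to 80 mm above the bench) at its +x side.
- touch_bar (a joint): How far the yellow contact bar is pressed down, in m: 0 up at rest (flat top 75 mm above the bench), 0.012 hard stop; the switch trips beyond 0.0015. Rigid; moves straight down as a whole, level, wherever touched, and springs back: about 2 N starts it, 5 N reaches the stop. Open fingers stand wider than the bar: touch it with them closed.
- band0 (a point): Black check band (6 mm wide, across the bar) at the console's -y end of the bar: point on the bar's top face, on its centre line, -46 degrees round the arc from its middle; it goes down with the bar. 12 mm short of the bar's tip, 61 to 67 mm from the nearer magnet's axis.
- band1 (a point): Black check band (6 mm wide, across the bar) between the -y end and the middle: point on the bar's top face, on its centre line, -23 degrees round the arc from its middle; it goes down with the bar.
- band2 (a point): Black check band (6 mm wide, across the bar) at the middle of the bar: point on the bar's top face, on its centre line, 0 degrees round the arc from its middle; it goes down with the bar. The bar is a level arc, 24 mm wide, 14 mm thick, its centre line of radius 170 mm about the console's vertical axis, reaching 50 degrees either way from here.
- band3 (a point): Black check band (6 mm wide, across the bar) between the middle and the +y end: point on the bar's top face, on its centre line, 23 degrees round the arc from its middle; it goes down with the bar.
- band4 (a point): Black check band (6 mm wide, across the bar) at the console's +y end of the bar: point on the bar's top face, on its centre line, 46 degrees round the arc from its middle; it goes down with the bar. 12 mm short of the bar's tip, 61 to 67 mm from the nearer magnet's axis.
- green_magnet: Loose green board magnet shaped like a waisted pin, 26 mm diameter, 24 mm tall, 40 g, standing on the console's top (45 mm above the bench) just past one end of the bar; it marks the end where the run starts. Which end varies. Origin at the centre of its underside.
- red_magnet: Loose red board magnet shaped like a waisted pin, 26 mm diameter, 24 mm tall, 40 g, standing on the console's top (45 mm above the bench) just past one end of the bar; it marks the end where the run finishes. Which end varies. Origin at the centre of its underside.
- sample_puck: Loose copper sample puck, 28 mm diameter, 10 mm high, lying on the sample stage 87 mm above the bench. Origin at the centre of its underside. Leave alone.
- jar: Closed jar, 60 mm diameter, 85 mm tall, standing on the bench. Origin under its centre. Leave alone.
- screwdriver: Screwdriver lying on the bench. Leave alone.
- stub_tray: White open tray, 110 x 80 x 25 mm, on the bench. Origin under its centre. Leave alone.
- wrench: Steel wrench lying on the bench. Leave alone.

How it is judged:
By the outcome, as a careful person would: the job done as asked, in the order asked, and still so for the second after the job is handed in, with the robot touching nothing.
It also fails if it takes over 51 s, if anything falls off the work surface, if the arm or the gripper's body presses on something with over 40 N, if the wrist force passes 120 N, or if a joint passes its speed limit or range.

## Working session

There is one attempt and no reset: what is moved stays moved. The work goes in short steps, Python scripts to look and compute and a tool call to move; the robot and the scene stay as the last step left them, time stands still between calls to the robot, and variables do not carry over. Pictures are saved under pics/ and viewed, at most 10 in all, crops included, and the job is handed in when it is done.

Besides the shell and the picture viewer there is one more tool, called after "Emit:" as name([rows], argument=value, ...), one row to a line, values as JSON. arm_command: Moves the arm, as the interface text tells. Its arguments: {"type":"object","properties":{"series":{"type":"array"},"grip":{"type":"number"},"grip_force":{"type":"number"}},"required":["series"]}

```bash
mkdir -p pics
python3 - <<'E'
from cell import env, viewer
import numpy as np, cv2
o=env.get_obs(); print({k:np.round(v,4).tolist() for k,v in o.items()})
for n in ("top","side"):
    p,d=viewer.read_camera(n); c=viewer.calibration(n)
    print(n,{k:np.round(v,4).tolist() for k,v in c.items()})
    cv2.imwrite(f"pics/{n}0.png",p); np.savez(f"{n}0.npz",p=p,d=d,**{k:np.array(v) for k,v in c.items()})
print({k:np.round(v,4).tolist() for k,v in viewer.calibration("wrist").items()})
E
```

```text
{'time_s': 0.0, 'qpos': [-71.4457, 18.4396, -4.0142, 83.175, 1.2959, 78.5421, -3.2607], 'joint_velocities': [0.0884, 0.0785, -0.0069, 0.0921, 0.0152, -0.0015, 0.0055], 'effort': [-0.0007, -49.1279, -0.4042, -31.2531, -0.0639, 0.0436, 0.0002], 'tool_pos': [0.198, 0.6185, 0.2295], 'tool_rot': [-179.8886, 0.0071, 162.2538], 'force': [-0.1051, -0.5608, 0.3017], 'wrist_torque': [-0.0303, 0.0085, 0.0857], 'grasp_force': 0.0, 'grip_width': 0.087}
top {'K': [[389.8212, 0.0, 282.8593], [0.0, 389.8212, 210.5563], [0.0, 0.0, 1.0]], 'T': [[0.008, 0.9955, -0.0942, 0.4274], [-0.9999, 0.0067, -0.0142, -0.0072], [-0.0135, 0.0943, 0.9955, 0.9441], [0.0, 0.0, 0.0, 1.0]]}
side {'K': [[414.3486, 0.0, 274.7782], [0.0, 414.3486, 208.4377], [0.0, 0.0, 1.0]], 'T': [[0.8678, 0.3669, -0.3352, 0.1802], [-0.4968, 0.625, -0.6021, -0.5702], [-0.0114, 0.689, 0.7247, 0.7619], [0.0, 0.0, 0.0, 1.0]]}
{'K': [[308.1723, 0.0, 282.6394], [0.0, 308.1723, 208.452], [0.0, 0.0, 1.0]], 'hand_eye': [[-0.0, 0.9551, 0.2964, 0.082], [1.0, 0.0001, -0.0002, 0.0005], [-0.0003, 0.2964, -0.9551, -0.1546], [0.0, 0.0, 0.0, 1.0]]}
```

View pics/top0.png

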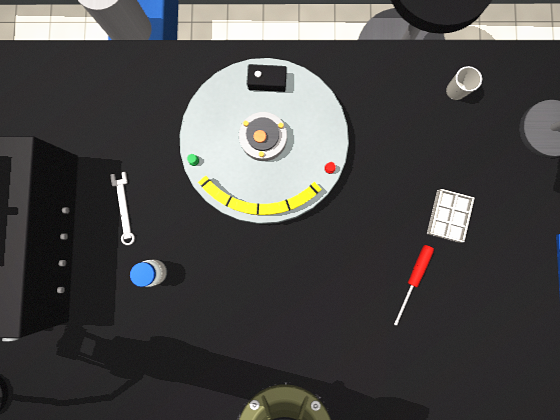

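View pics/side0.png

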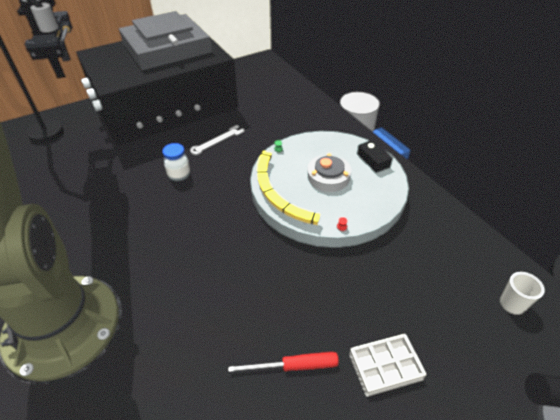

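The top view shows the bar in front of the console, from (205,182) to (318,188). The green magnet is at (193,160) on the +y side and the red one at (330,168). Next I'll measure the bar.

```bash
cat > h.py <<'E'
import numpy as np, cv2
from scipy.optimize import least_squares
def cast(uv,K,T,z):
    uv=np.atleast_2d(uv).astype(float)
    r=np.c_[(uv[:,0]-K[0,2])/K[0,0],-(uv[:,1]-K[1,2])/K[1,1],-np.ones(len(uv))]@T[:3,:3].T
    return T[:3,3]+r*((z-T[2,3])/r[:,2])[:,None]
def fitbar(p,K,T,near=None):
    hsv=cv2.cvtColor(p,cv2.COLOR_BGR2HSV)
    m=cv2.inRange(hsv,(22,120,90),(38,255,255))
    m=cv2.morphologyEx(m,cv2.MORPH_OPEN,np.ones((2,2)))
    n,l,s,c=cv2.connectedComponentsWithStats(m)
    ks=[i for i in range(1,n) if s[i,4]>60]
    out=[(s[i,4],cast(c[i],K,T,.075)[0]) for i in ks]
    v,u=np.nonzero(np.isin(l,ks)); P=cast(np.c_[u,v],K,T,.075)[:,:2]
    return P,out
def fitc(P,c0=(.6,0)):
    # mean centre-line radius known
    f=least_squares(lambda c:np.hypot(*(P-c).T)-.170,c0,loss='soft_l1',f_scale=.01)
    return f.x
E
python3 - <<'E'
from h import *
for n in("top","side"):
    z=np.load(n+"0.npz");p,d,K,T=(z[k] for k in("p","d","K","T"))
    P,out=fitbar(p,K,T)
    for a,c in out: print(n,a,c.round(4))
    c=fitc(P); r=np.hypot(*(P-c).T); a=np.unwrap(np.arctan2(*(P-c).T[::-1])%(2*np.pi))
    print("centre",c.round(4),"r",np.percentile(r,[1,50,99]).round(4),"ang",np.degrees(np.percentile(a,[0.3,50,99.7])).round(1))
    hsv=cv2.cvtColor(p,cv2.COLOR_BGR2HSV)
    for nm,lo,hi in(("green",(50,120,50),(80,255,255)),("red",(0,180,90),(6,255,255))):
        m=cv2.inRange(hsv,lo,hi);k,l,s,cc=cv2.connectedComponentsWithStats(m)
        for i in range(1,k):
            if 30<s[i,4]<400: print(nm,s[i,4],cast(cc[i],K,T,.06)[0].round(3))
    # depth of bar
    m=cv2.inRange(hsv,(22,120,90),(38,255,255));v,u=np.nonzero(m);dd=d[v,u]
    X=np.c_[(u-K[0,2])/K[0,0]*dd,-(v-K[1,2])/K[1,1]*dd,-dd]@T[:3,:3].T+T[:3,3];print("z",np.percentile(X[:,2],[5,50,95]))
E
```

```text
top 297 [0.5472 0.1541 0.075 ]
top 319 [ 0.5361 -0.0375  0.075 ]
top 310 [0.5169 0.0926 0.075 ]
top 323 [0.5132 0.0252 0.075 ]
centre [0.6804 0.0503] r [0.1576 0.1701 0.1817] ang [131.6 178.7 222.2]
green 98 [0.628 0.215 0.06 ]
red 88 [ 0.611 -0.102  0.06 ]
z [0.07263763 0.07601125 0.07952625]
side 99 [0.5573 0.1518 0.075 ]
side 325 [ 0.5261 -0.0214  0.075 ]
centre [0.6774 0.0369] r [0.1499 0.1709 0.1861] ang [123.4 195.2 225.6]
green 53 [0.631 0.215 0.06 ]
red 37 [ 0.607 -0.11   0.06 ]
red 297 [ 0.378 -0.339  0.06 ]
z [0.06502363 0.07390615 0.07680747]
```

Emit:
arm_command([
  [[-38,-24,0],-0.06],
  [[-76,-48,0],-0.12],
  [[-114,-72,0],-0.18],
  [[-152,-96,0],-0.25],
  [[-190,-120,0],-0.31],
], grip=1, grip_force=10)

```text
time_s: 0.6
tool_pos: [0.3434, 0.4451, 0.2302]
tool_rot: [-180.0, -0.0, -179.8]
force: [0.6, 0.5, -0.1]
grip_width: 0.0551
grasp_force: 0.0
```

Emit:
arm_command([
  [[-32,-38,0],0],
  [[-64,-76,0],0],
  [[-96,-114,0],0],
  [[-128,-152,0],0],
  [[-160,-190,0],0],
])

```text
time_s: 1.1
tool_pos: [0.5034, 0.2551, 0.2304]
tool_rot: [180.0, -0.0, -180.0]
force: [0.7, -0.0, 0.6]
grip_width: 0.0154
grasp_force: 0.0
```

Emit:
arm_command([
  [[-25,-30,10],0],
  [[-50,-60,30],0],
  [[-66,-77,55],0],
  [[-66,-77,75],0],
  [[-66,-77,80],0],
])

```text
time_s: 1.6
tool_pos: [0.5671, 0.1783, 0.1474]
tool_rot: [-179.9, -0.3, 179.9]
force: [-0.2, 0.5, -0.5]
grip_width: 0.0006
grasp_force: 0.0
```

```bash
cat >> h.py <<'E'
def wristT(o,he):
    from scipy.spatial.transform import Rotation as R
    T=np.eye(4);T[:3,:3]=R.from_euler('xyz',o["tool_rot"],degrees=True).as_matrix();T[:3,3]=o["tool_pos"]
    return T@he
E
python3 - <<'E'
from h import *
from cell import env,viewer
o=env.get_obs();p,d=viewer.read_camera("wrist");c=viewer.calibration("wrist")
K=np.array(c["K"]);T=wristT(o,np.array(c["hand_eye"]))
cv2.imwrite("pics/w1.png",p)
print(o["tool_pos"],o["tool_rot"],o["force"],o["grip_width"])
P,out=fitbar(p,K,T)
P=P[np.abs(np.hypot(*(P-[.680,.050]).T)-.17)<.03]
c=fitc(P); r=np.hypot(*(P-c).T)
print("centre",c.round(4),np.percentile(r,[1,50,99]).round(4))
for a,q in out: print(a,q.round(4),np.degrees(np.arctan2(q[1]-.05,q[0]-.68)).round(1))
E
```

```text
[0.56712128 0.17832401 0.14740293] [-179.87303413   -0.28980055  179.89987702] [-0.20731806  0.51752986 -0.52517046] 0.0006085092391006597
centre [0.6843 0.059 ] [0.1565 0.17   0.1823]
5977 [0.5183 0.0654 0.075 ] 174.5
1697 [ 0.5364 -0.0212  0.075 ] -153.6
2781 [0.5487 0.1588 0.075 ] 140.4
368 [0.5779 0.1898 0.075 ] 126.1
```

View pics/w1.png

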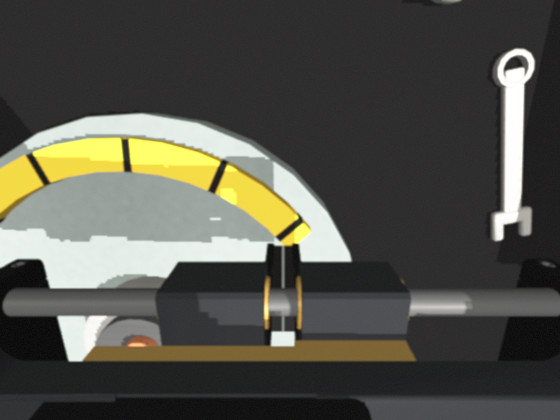

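The wrist view shows the closed fingers at (283,248). The start band is just beyond them at (290,229), and the others are at (218,177), (127,155) and (38,169). I'll cast those bands onto the 75 mm plane.

Run:
```python
from h import *
from cell import env,viewer
o=env.get_obs();c=viewer.calibration("wrist")
K=np.array(c["K"]);T=wristT(o,np.array(c["hand_eye"]))
print(o["tool_pos"])
B=cast([(290,229),(218,177),(127,155),(38,169)],K,T,.075)[:,:2]
z=np.load("top0.npz");p=z["p"]
th=np.radians(176.9+np.array([-46,-23,0,23,46]));M=np.array([.6804,.0503])+.17*np.c_[np.cos(th),np.sin(th)]
print("wrist",B.round(4).tolist());print("top",M.round(4).tolist())
f=least_squares(lambda q:(q[:2]+.17*np.c_[np.cos(q[2]+np.radians([-46,-23,0,23])),np.sin(q[2]+np.radians([-46,-23,0,23]))]-B).ravel(),[.68,.05,3.09])
print(f.x[:2].round(4),np.degrees(f.x[2]).round(2),f.fun.round(4))
Bt=cast([(205,182),(229,202),(257,209),(288,205),(318,188)],z["K"],z["T"],.075)[:,:2];print("top px",Bt.round(4).tolist())
```

```text
[0.56703615 0.17948149 0.14798535]
wrist [[0.5725, 0.1857], [0.5309, 0.1314], [0.5145, 0.0656], [0.5248, -0.0023]]
top [[0.5691, 0.1788], [0.5277, 0.1251], [0.5106, 0.0595], [0.5206, -0.0076], [0.5559, -0.0654]]
[0.6843 0.0575] 177.3 [-0.0003 -0.0005  0.0003 -0.0002  0.     -0.0001  0.      0.0008]
top px [[0.5733, 0.1818], [0.5281, 0.1264], [0.5127, 0.0632], [0.5222, -0.0063], [0.5611, -0.0735]]
```

Emit:
arm_command([
  [[-1,2,15],0],
  [[-1,2,30],0],
  [[-1,2,40],0],
  [[-1,2,48],0],
  [[-1,2,48],0],
])

```text
time_s: 2.15
tool_pos: [0.5687, 0.1818, 0.1011]
tool_rot: [-179.9, -0.1, -180.0]
force: [0.6, -0.6, -0.3]
grip_width: 0.0002
grasp_force: 0.0
```

Run:
```python
from h import *
from cell import env,viewer
c=viewer.calibration("wrist");K=np.array(c["K"]);H=np.array(c["hand_eye"])
o=env.get_obs();p,d=viewer.read_camera("wrist")
for i in range(2):
    o2=env.get_obs();print(o2["tool_pos"],o2["tool_rot"],o2["force"])
    pt,dt=viewer.read_camera("top") if i==0 else viewer.read_camera("side")
    cv2.imwrite(f"pics/{'ts'[i]}2.png",pt)
    if i==0: top=pt
    else: side=pt
q=np.linalg.inv(H)@[0,0,.008,1];print("tip px",K[0,2]+K[0,0]*q[0]/-q[2],K[1,2]+K[1,1]*-q[1]/-q[2])
w=cv2.resize(p[180:330,170:390],None,fx=2.5,fy=2.5)
t=cv2.resize(top[120:225,170:345],None,fx=3,fy=3);s=cv2.resize(side[100:240,240:360],None,fx=2,fy=2)
C=np.zeros((600,800,3),np.uint8);C[:315,:525]=t;C[:280,530:770]=s
w=cv2.resize(p[200:315,180:380],None,fx=2.4,fy=2.4);C[320:320+w.shape[0],:w.shape[1]]=w
cv2.imwrite("pics/c2.png",C);cv2.imwrite("pics/w2.png",p);np.savez("w2.npz",p=p,T=wristT(o,H),K=K)
```

```text
[0.56926816 0.18190074 0.10205551] [-1.79978898e+02 -4.82819786e-02 -1.79975956e+02] [-0.44137609  0.6927145  -0.51575889]
[0.569746   0.18194465 0.10269418] [ 1.79996187e+02  1.17202124e-02 -1.79988769e+02] [-0.11800767  0.17129963 -0.07028664]
tip px 281.75613958326954 259.91578422162695
```

View pics/c2.png

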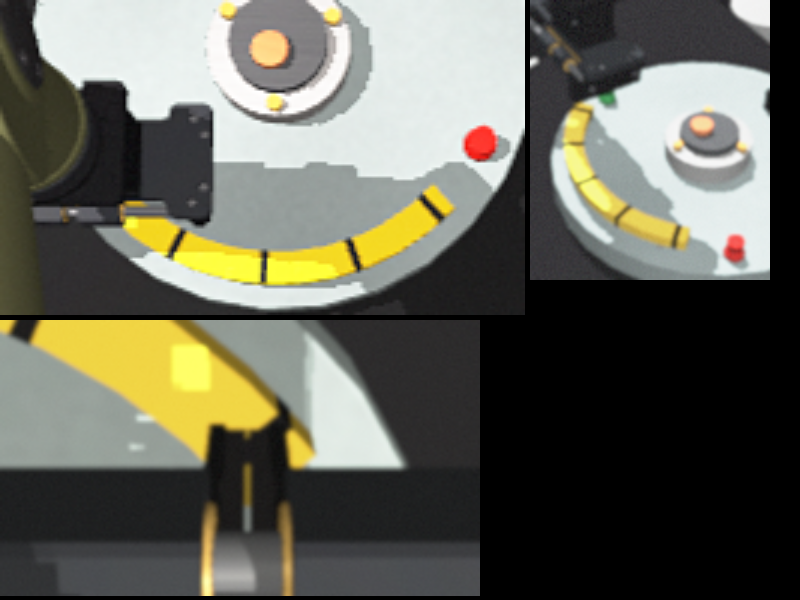

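View pics/w2.png

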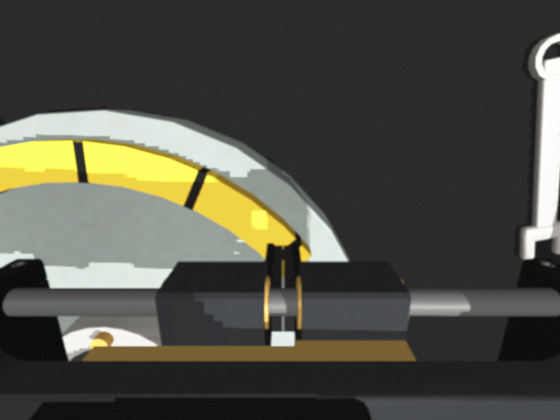

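Run:
```python
from h import *
z=np.load("w2.npz");p,K,T=z["p"],z["K"],z["T"]
B=cast([(197,188),(81,162)],K,T,.075)[:,:2];print("w2 bands",B.round(4).tolist())
# outer/inner top edges by yellow columns
hsv=cv2.cvtColor(p,cv2.COLOR_BGR2HSV);m=cv2.inRange(hsv,(22,120,60),(38,255,255))
for u in(20,50,110,140,170,225,245):
    v=np.nonzero(m[100:250,u])[0]+100
    e=cast([(u,v.min()),(u,v.max())],K,T,.075)[:,:2]
    for c in((.6804,.0503),(.6843,.0575)): print(u,v.min(),v.max(),np.hypot(*(e-c).T).round(4),end=' ')
    print()
for n,b in(("t2",[(170+178/3,120+243/3),(170+264/3,120+267/3),(170+353/3,120+254/3),(170+433/3,120+205/3)]),("s2",[(240+47/2,100+72/2),(240+57/2,100+178/2),(240+93/2,100+216/2),(240+150/2,100+236/2)])):
    q=np.load(("top0" if n=="t2" else "side0")+".npz");print(n,cast(b,q["K"],q["T"],.075)[:,:2].round(4).tolist())
```

```text
w2 bands [[0.53, 0.1307], [0.5144, 0.0639]]
20 144 186 [0.1774 0.1537] 20 144 186 [0.1822 0.1589] 
50 140 182 [0.1786 0.1542] 50 140 182 [0.1827 0.1586] 
110 142 184 [0.1805 0.1554] 110 142 184 [0.1832 0.1581] 
140 146 190 [0.1821 0.156 ] 140 146 190 [0.1841 0.1578] 
170 155 200 [0.1825 0.1563] 170 155 200 [0.1837 0.1571] 
225 179 227 [0.1839 0.1578] 225 179 227 [0.1836 0.1568] 
245 191 241 [0.1844 0.1585] 245 191 241 [0.1834 0.1566] 
t2 [[0.5303, 0.1257], [0.5127, 0.061], [0.5229, -0.0055], [0.5602, -0.0652]]
s2 [[0.6076, 0.2544], [0.5169, 0.0639], [0.5218, -0.0118], [0.5608, -0.0706]]
```

Emit:
arm_command([
  [[-2,2,6],0],
  [[-2,2,12],0],
  [[-2,2,17],0],
  [[-2,2,20],0],
  [[-2,2,22],0],
])

```text
time_s: 2.8
tool_pos: [0.5713, 0.1839, 0.0804]
tool_rot: [-180.0, -0.0, -180.0]
force: [-1.7, -0.2, 3.4]
grip_width: 0.0006
grasp_force: 1.4
```

Emit:
arm_command([
  [[0,0,1],0],
  [[0,0,2],0],
  [[0,0,2],0],
  [[0,0,2],0],
  [[0,0,2],0],
])

```text
time_s: 3.3
tool_pos: [0.5716, 0.1839, 0.0787]
tool_rot: [180.0, -0.0, -180.0]
force: [-1.3, -0.3, 3.3]
grip_width: 0.0005
grasp_force: 1.6
```

Run:
```python
from h import *
from cell import env,viewer
for i in range(3):
    o=env.get_obs();print(o["tool_pos"].round(4),o["force"].round(2));p,d=viewer.read_camera("wrist" if i<2 else "side")
    if i==1: w=p
C=np.zeros((480,800,3),np.uint8)
C[:,:500]=cv2.resize(w[180:276,220:320],(500,480),interpolation=1);C[:400,500:]=cv2.resize(p[120:220,230:305],(300,400))
cv2.imwrite("pics/c3.png",C)
C=np.array([.6835,.056])
for t in np.linspace(131.2,223.2,47)[[0,5,10,15,20,25,30,35,40,45,46]]:
    print(round(t,1),((C+.17*np.array([np.cos(np.radians(t)),np.sin(np.radians(t))])-[.5715,.1839])*[-1000,1000]).round(1))
```

```text
[0.5716 0.1839 0.0787] [-1.34 -0.32  3.29]
[0.5716 0.1839 0.0787] [-2.21 -0.55  2.61]
[0.5716 0.1839 0.0786] [-3.02 -0.61  3.5 ]
131.2 [-0.  0.]
141.2 [ 20.5 -21.4]
151.2 [ 37. -46.]
161.2 [ 48.9 -73.1]
171.2 [  56.  -101.9]
181.2 [  58.  -131.5]
191.2 [  54.8 -160.9]
201.2 [  46.5 -189.4]
211.2 [  33.4 -216. ]
221.2 [  15.9 -239.9]
223.2 [  11.9 -244.3]
```

View pics/c3.png

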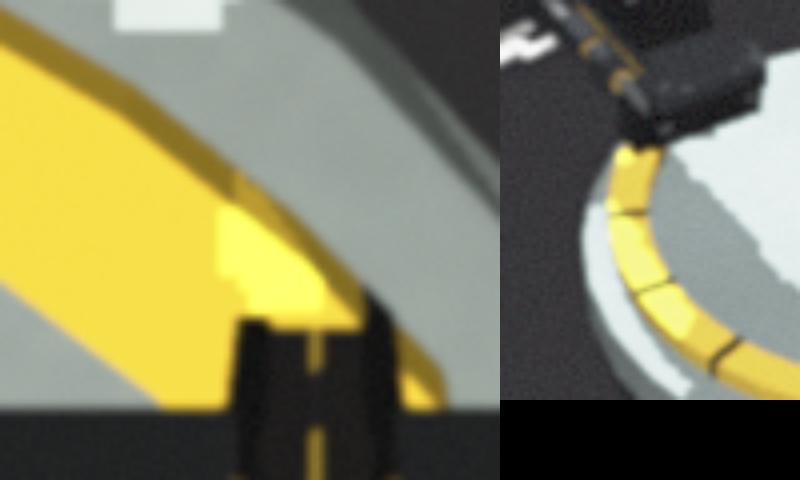

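Emit:
arm_command([
  [[4.5,-4,0],0],
  [[8.5,-8,0],0],
  [[12.5,-12.5,0],0],
  [[16.5,-17,0],0],
  [[20.5,-21.5,0],0],
])

```text
time_s: 3.95
tool_pos: [0.5511, 0.1622, 0.0788]
tool_rot: [180.0, 0.1, -180.0]
force: [1.3, 0.9, 3.3]
grip_width: 0.0004
grasp_force: 1.6
```

Emit:
arm_command([
  [[3.5,-4.5,0],0],
  [[7,-9.5,0],0],
  [[10.5,-14.5,0],0],
  [[13.5,-19.5,0],0],
  [[16.5,-24.5,0],0],
])

```text
time_s: 4.45
tool_pos: [0.5343, 0.1375, 0.0786]
tool_rot: [180.0, -0.0, -180.0]
force: [1.6, 2.2, 3.0]
grip_width: 0.0003
grasp_force: 1.6
```

Emit:
arm_command([
  [[2.5,-5.5,0],0],
  [[5,-10.5,0],0],
  [[7.5,-16,0],0],
  [[10,-21.5,0],0],
  [[12,-27,0],0],
])

```text
time_s: 4.95
tool_pos: [0.5223, 0.1105, 0.0785]
tool_rot: [180.0, -0.0, -180.0]
force: [1.6, 1.9, 3.9]
grip_width: 0.0001
grasp_force: 1.6
```

Run:
```python
from h import *
from cell import env,viewer
o=env.get_obs();p,d=viewer.read_camera("wrist");print(o["tool_pos"].round(4),o["force"].round(2))
c=viewer.calibration("wrist");K=np.array(c["K"]);T=wristT(o,np.array(c["hand_eye"]))
np.savez("w4.npz",p=p,T=T,K=K);cv2.imwrite("pics/w4.png",p)
hsv=cv2.cvtColor(p,cv2.COLOR_BGR2HSV);m=cv2.inRange(hsv,(22,120,150),(38,255,255))
E=[]
for u in list(range(40,250,30))+list(range(320,420,20)):
    v=np.nonzero(m[120:250,u])[0]+120
    if len(v)<10: continue
    e=cast([(u,v.min())],K,T,.0707)[:,:2][0];E.append(e)
    print(u,v.min(),v.max(),np.hypot(*(e-[.6835,.056])).round(4))
```

```text
[0.5223 0.1105 0.0785] [1.56 1.93 3.88]
100 233 249 0.1845
130 226 249 0.1849
160 221 249 0.1858
190 220 249 0.1859
220 222 249 0.1858
```

View pics/w4.png

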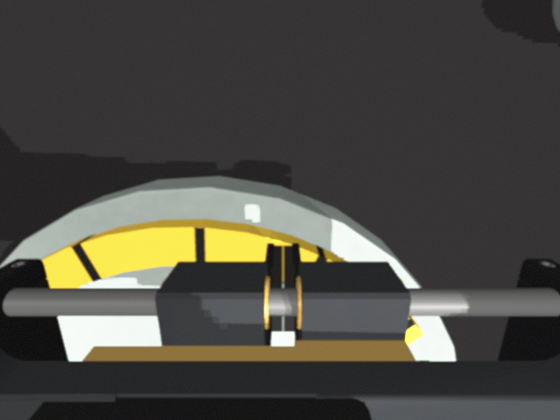

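The wrist view shows the fingers on the bar's centre line, past band3. The next bands are at (200,243) and (88,262). Contact is holding at 4.5 mm pressed and about 3.5 N.

Emit:
arm_command([
  [[2,-5.5,0],0],
  [[3.5,-11.5,0],0],
  [[5,-17,0],0],
  [[6,-23,0],0],
  [[7,-29,0],0],
])

```text
time_s: 5.5
tool_pos: [0.5154, 0.0814, 0.0785]
tool_rot: [180.0, -0.0, -180.0]
force: [0.5, 2.2, 2.1]
grip_width: 0.0005
grasp_force: 1.6
```

Emit:
arm_command([
  [[1,-6,0],0],
  [[1.5,-12,0],0],
  [[2,-17.5,0],0],
  [[2,-23.5,0],0],
  [[2,-29.5,0],0],
])

```text
time_s: 6.0
tool_pos: [0.5135, 0.0519, 0.0785]
tool_rot: [180.0, -0.0, -180.0]
force: [0.1, 1.9, 3.6]
grip_width: 0.0005
grasp_force: 1.6
```

Run:
```python
from h import *
from cell import env,viewer
z=np.load("w4.npz");print(cast([(200,245),(88,262)],z["K"],z["T"],.0707)[:,:2].round(4).tolist())
C=np.array([.6835,.056])
for t in(177.2,200.2,223.2):print(C+.17*np.array([np.cos(np.radians(t)),np.sin(np.radians(t))]))
o=env.get_obs();p,d=viewer.read_camera("wrist");print(o["tool_pos"].round(4),o["force"].round(2))
c=viewer.calibration("wrist");np.savez("w5.npz",p=p,T=wristT(o,np.array(c["hand_eye"])),K=np.array(c["K"]))
cv2.imwrite("pics/w5.png",cv2.resize(p[190:280,0:400],(800,180)))
```

```text
[[0.5128, 0.0637], [0.5235, -0.0025]]
[0.51370296 0.06430446]
[ 0.52395619 -0.00270069]
[ 0.55957533 -0.06037301]
[0.5135 0.0519 0.0785] [0.13 1.88 3.63]
```

View pics/w5.png

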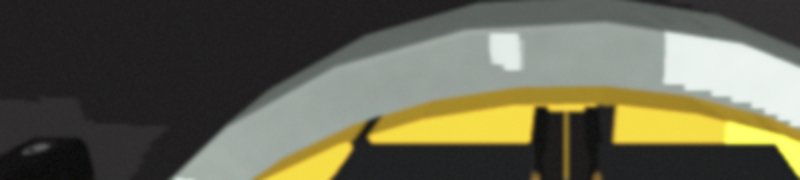

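Emit:
arm_command([
  [[0,-6,0],0],
  [[-0.5,-12,0],0],
  [[-1.5,-17.5,0],0],
  [[-2,-23.5,0],0],
  [[-3,-29.5,0],0],
])

```text
time_s: 6.55
tool_pos: [0.5166, 0.0224, 0.0785]
tool_rot: [180.0, -0.0, -180.0]
force: [-1.1, 2.5, 2.9]
grip_width: 0.0001
grasp_force: 1.6
```

Emit:
arm_command([
  [[-1.5,-6,0],0],
  [[-2.5,-11.5,0],0],
  [[-4.5,-17,0],0],
  [[-6,-23,0],0],
  [[-8.5,-28.5,0],0],
])

```text
time_s: 7.05
tool_pos: [0.5251, -0.0062, 0.0785]
tool_rot: [-180.0, -0.0, -180.0]
force: [-0.7, 1.6, 3.5]
grip_width: 0.0005
grasp_force: 1.6
```

Emit:
arm_command([
  [[-2,-5.5,0],0],
  [[-4.5,-11,0],0],
  [[-7.5,-16,0],0],
  [[-10,-21.5,0],0],
  [[-13,-26.5,0],0],
])

```text
time_s: 7.55
tool_pos: [0.5383, -0.0326, 0.0785]
tool_rot: [-180.0, -0.0, -180.0]
force: [-1.6, 1.3, 3.7]
grip_width: 0.0002
grasp_force: 1.6
```

Run:
```python
from h import *
from cell import env,viewer
o=env.get_obs();p,d=viewer.read_camera("wrist");print(o["tool_pos"].round(4),o["force"].round(2))
c=viewer.calibration("wrist");np.savez("w6.npz",p=p,T=wristT(o,np.array(c["hand_eye"])),K=np.array(c["K"]))
cv2.imwrite("pics/w6.png",cv2.resize(p[190:290,160:360],(800,400)))
```

```text
[ 0.5383 -0.0326  0.0785] [-1.63  1.29  3.69]
```

View pics/w6.png

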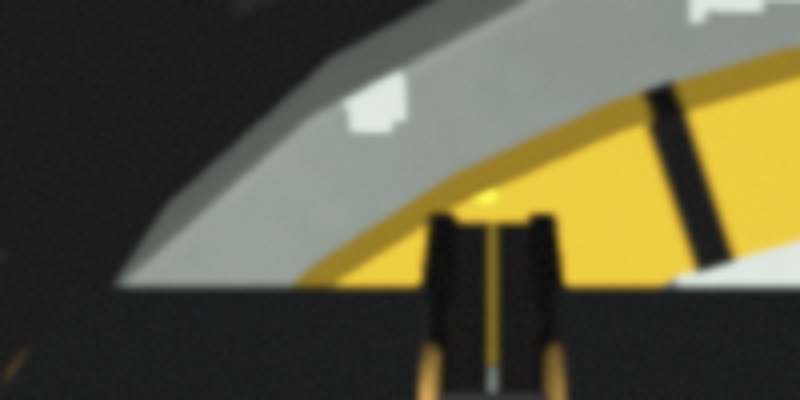

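The fingers at (492,288) sit midway between the bar's edges at 335 and 670, so the path is on track. I'll run the last stretch and then lift.

Emit:
arm_command([
  [[-4,-6,0],0],
  [[-8,-12,0],0],
  [[-12,-17.5,0],0],
  [[-17,-23,0],0],
  [[-22,-28.5,0],0],
])

```text
time_s: 8.1
tool_pos: [0.5605, -0.0612, 0.0785]
tool_rot: [-180.0, -0.0, -180.0]
force: [-1.7, 2.3, 3.5]
grip_width: 0.0005
grasp_force: 1.6
```

Run:
```python
from h import *
from cell import env,viewer
o=env.get_obs();print(o["tool_pos"].round(4),o["force"].round(2))
C=np.zeros((400,800,3),np.uint8)
for i,(n,a,b) in enumerate((("top",(150,215),(280,345)),("side",(180,245),(275,340)))):
    p,d=viewer.read_camera(n);C[:,400*i:400*i+400]=cv2.resize(p[a[0]:a[1],b[0]:b[1]],(400,400))
cv2.imwrite("pics/c7.png",C)
```

```text
[ 0.5605 -0.0612  0.0785] [-1.74  2.32  3.53]
```

View pics/c7.png

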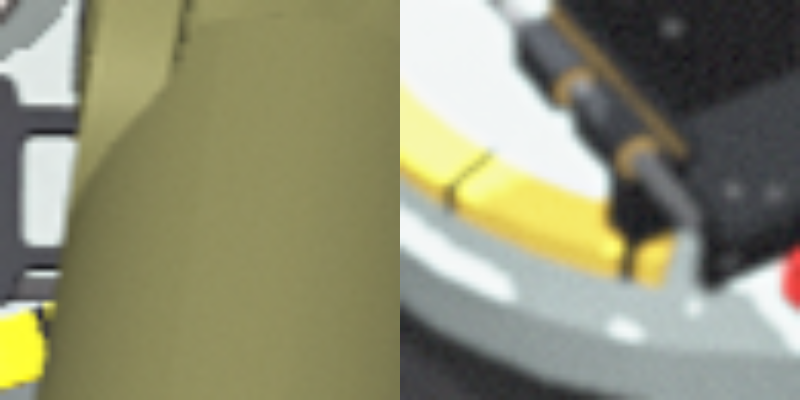

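The side view shows the fingertips on the last band at (630,240), with the red magnet untouched. Now I lift straight off.

Emit:
arm_command([
  [[0,0,-8],0],
  [[0,0,-20],0],
  [[0,0,-40],0],
  [[0,0,-65],0],
  [[0,0,-85],0],
])

```text
time_s: 8.7
tool_pos: [0.5602, -0.0606, 0.1656]
tool_rot: [-180.0, 0.1, -180.0]
force: [0.8, 0.3, 0.1]
grip_width: 0.0004
grasp_force: 0.0
```

Emit:
arm_command([
  [[0,0,-15],0],
  [[0,0,-25],0],
  [[0,0,-30],0],
  [[0,0,-30],0],
  [[0,0,-30],0],
])

```text
time_s: 9.2
tool_pos: [0.5596, -0.0605, 0.1927]
tool_rot: [-180.0, -0.1, -180.0]
force: [0.1, -0.4, -0.1]
grip_width: 0.0002
grasp_force: 0.0
```

```bash
python3 -c "
from cell import env
o=env.get_obs();print(o['tool_pos'],o['force']);print(env.sign_off())"
```

```text
[ 0.55963558 -0.06050326  0.19269572] [ 0.14129215 -0.44150742 -0.09726371]
the job is handed in; nothing more can be done
None
```

I ran the closed fingertips along the bar from the green-magnet end band to the red-magnet end band, with the bar about 4.5 mm down at every reading after the start (stop at 12 mm), then lifted straight off and handed the job in at 9.2 s; no verdict came back.

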